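# Send the round battery pack down its charging chute

## Task

On the shelf stand two sloped charging chutes, a round battery pack waiting on the level landing of one and a square pack on the other. Push the round pack down its chute, without lifting it out, until it rests against the stop at the bottom, and let go of it. Leave the square pack where it waits.

Things in the scene. Friction and masses are not known exactly. Their poses are not given: they have to be found in the camera images.
- round_pack: Round battery pack: black plastic puck, 56 mm diameter, 32 mm high, 0.15 to 0.31 kg. Origin: centre of its underside; z is the puck's axis, up. Starts upright on its chute's level landing. It does not slide down by itself: it stays where the pushing stops. Resting against the stop its origin is at x = 78, y = 0, z = 32 mm in the chute's frame, leaning with the slope.
- round_chute: Fixed aluminium chute under the round pack. Origin: centre of its underside, on the shelf; z up, x level, pointing downhill. Level landing from x = -120 to -40 mm, floor at z = 62 mm, uphill end open; then a straight 14 degree slope down from that crest to the stop. Lane 62 mm wide between walls 4 mm thick rising 10 mm above the floor. An identical chute holds the square pack; sides vary.
- stop_face (a point): The stop across the bottom of the round pack's chute: a dark steel plate square to the slope, as wide as the lane, rising 22 mm from the lane floor. This point is the middle of the foot of its uphill face, on the lane floor (x = 106 mm, z = 26 mm in the chute's frame).
- square_pack: Square battery pack: black plastic, 54 x 54 mm, 32 mm high, on the level landing of the other chute, to be left there. Origin: centre of its underside, z up.
Not all that is in view belongs to the job. Leave any blue look-alike of the round_pack alone.

How it is judged:
By the outcome, as a careful person would: the job done as asked, in the order asked, and still so for the second after the job is handed in, with the robot touching nothing.
It also fails if it takes over 32 s, if anything falls off the work surface, if the arm or the gripper's body presses on something with over 40 N, if the wrist force passes 120 N, or if a joint passes its speed limit or range.

## Robot

A 6-joint arm with a two-finger parallel gripper is mounted at the origin on the work surface. World frame = base frame: x ahead of the robot, y to its left, z up, the work surface at z = 0. Lengths are in m, angles in rad, forces in N, time in s.
With the tool pointing down it reaches from about 0.25 to 0.775 m from the base axis. Payload 4 kg.
Tool frame: the origin (TCP) lies on the front face of the gripper's body, between the roots of the fingers; the fingertips stand 73 mm ahead of it and the grasp point (between the pads) lies 54 mm ahead of it; z points along the fingers, x is the direction in which the jaws open and shut, and the axes are right-handed (so a half turn about z gives the same grasp; the last joint's range is limited). The gripper opens to 85 mm and grips with 20 to 120 N. Pads are 22 mm wide; open, the fingers measure 114 mm over their backs; the gripper's body (76 mm by 85 mm) begins 54 mm behind the grasp point. The pads swing forward as they close: fully open they stand 13 mm farther back than shut.
Start: joints at [1.037, 0.087, 1.371, -0, 1.684, -0.103], TCP at [0.23, 0.5, 0.304] pointing down, gripper open.
Joint ranges: [-3.1, 3.1], [-0.76, 2.03], [0.27, 2.55], [-1.08, 4.22], [0.17, 2.65], [-2.57, 2.57]. Speed limits (rad/s): [2.79, 2.79, 3.14, 3.14, 3.14, 3.14].

## Interface

Orientations are given as a rotation vector (axis times angle).
In Python, from rig import ctrl gives the robot as it stands. The module is installed in compiled form; this text tells all that it offers.
- The arm moves only by the tool move_arm, never from a script. Its argument "steps" is a list of rows, each an object with "slide": the shift along the tool's x, y, z in mm, a list of three; "yaw": the turn about the tool's z in degrees; "gripper": the opening, from -1 (shut) to 1 (fully open), so that 0 is half open. In form: [{"slide": [tx, ty, tz], "yaw": yaw, "gripper": gripper}, ...]. A call has 1 to 20 rows; each row is the pose to reach, as a shift and turn from the pose measured when the call began, along the tool's axes at that moment; what a row does not reach only later rows make up. A row lasts 1/8 s, in which the tool goes at most 62.5 mm and 10.7 degrees, less where a joint would pass 70% of its speed; a pose out of reach is approached as far as the arm can. A call with a gripper value outside its range is refused whole. The fingers move at their own pace and stop on an object; the grip force is fixed at half the most. Time passes only in rows, so rows that repeat a pose let the fingers close. It gives the time, the measured TCP pose, the force and the opening at its end, in the units of the state.
- ctrl.read_state(): the state, without advancing time (a new reading comes with each control period).
- ctrl.capture(name): name is "scene" or "top" or "wrist"; returns a dict with "img" (480x640x3 uint8, red, green, blue), "fx", "fy", "cx", "cy" (pixels), "rvec" (rotation vector, rad) and "tvec" (3), from world to camera coordinates, as OpenCV has them. Camera axes: x right, y down, z forward; pixel columns grow to the right and rows downward; lengths in m; the calibration is good to about 2 mm. A picture is of the moment at which its call begins. There is no depth.
- ctrl.job_done(): hands the job in, once; it reports no verdict.
The state is a dict: "clock": time; "qpos": joint angles; "qvel": joint speeds; "joint_torque": joint torques, N m; "ee_pos": TCP position; "orientation": TCP orientation; "ft_force": force on the tool from outside, world axes, zero at the start; "ft_torque": the same for the moment, N m; "opening": finger opening in m.
Only numpy, scipy, OpenCV 4.12 (cv2) and the standard library are available. Lean on these libraries where they do the work, as an engineer would, in place of code of your own. Each camera call takes 0.05 s, during which the arm holds its last target.

## Working session

There is one attempt and no reset: what is moved stays moved. The work goes in short steps, Python scripts to look and compute and a tool call to move; the robot and the scene stay as the last step left them, time stands still between calls to the robot, and variables do not carry over. Pictures are saved under pics/ and viewed, and the job is handed in when it is done.

Besides the shell and the picture viewer there is one more tool, called after "Call:" by a JSON object that holds its "fn" and its "kwargs", one argument or row to a line. move_arm: Moves the arm, as the interface text tells. Its arguments: {"type":"object","properties":{"steps":{"type":"array"}},"required":["steps"]}

```bash
mkdir -p pics; python3 - <<'E'
from rig import ctrl
import cv2,pickle
d={}
for n in("scene","top","wrist"):
    c=ctrl.capture(n);d[n]=c
    cv2.imwrite(f"pics/{n}0.png",c["img"][:,:,::-1])
    print(n,c["fx"],c["cx"],c["cy"],c["rvec"],c["tvec"])
pickle.dump(d,open("c0.pkl","wb"))
s=ctrl.read_state();print(s)
E
```

```text
scene 451.4503659428675 319.9708398689624 243.5725707872237 [ 2.13340562  1.62484289 -0.46630909] [-0.16380696 -0.44877276  1.18715973]
top 580.244302118796 313.9553875192072 240.7869540803414 [ 2.20233373 -2.14955185  0.10506213] [-0.00277955  0.55754859  0.97456805]
wrist 379.8684878489885 322.21888723817136 239.7605085303082 [-2.4398467  -1.56148415 -0.21738875] [-0.54950879 -0.03482288  0.37892183]
{'clock': 0.15, 'qpos': array([ 1.03691957e+00,  8.78258454e-02,  1.37192863e+00,  2.20259042e-06,
        1.68358994e+00, -1.03098871e-01]), 'qvel': array([-0.00028618, -0.00166581, -0.00310215, -0.00060116, -0.00079911,
       -0.00140122]), 'joint_torque': array([ 1.38189687e-03, -3.52369845e+01, -3.13681805e+01, -1.15838229e-04,
        7.99846952e-03,  3.96790722e-05]), 'ee_pos': array([0.22953973, 0.49952934, 0.30297477]), 'orientation': array([ 2.64423106e+00,  1.69490381e+00, -2.45806090e-03]), 'ft_force': array([0.26103255, 0.24386385, 0.36359449]), 'ft_torque': array([ 0.05765667, -0.00527382,  0.01231962]), 'opening': 0.08548526655361129}
```

View pics/scene0.png

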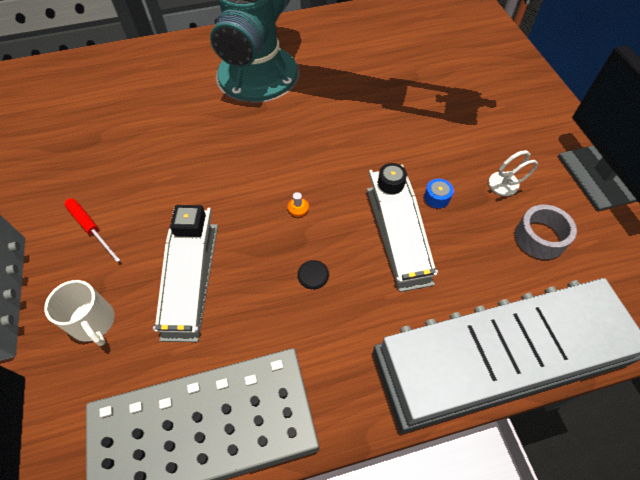

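View pics/top0.png

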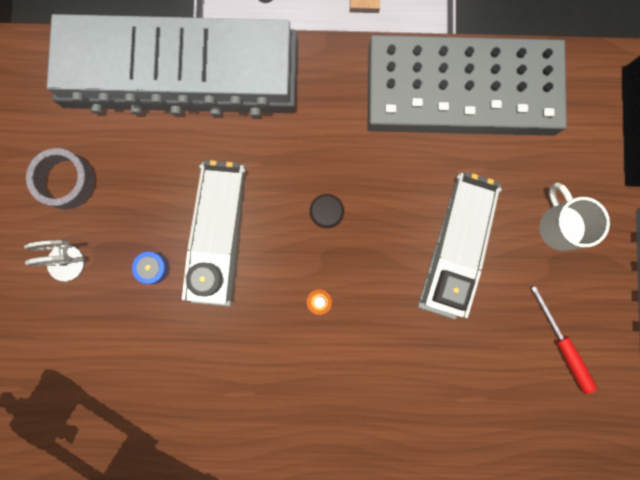

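View pics/wrist0.png

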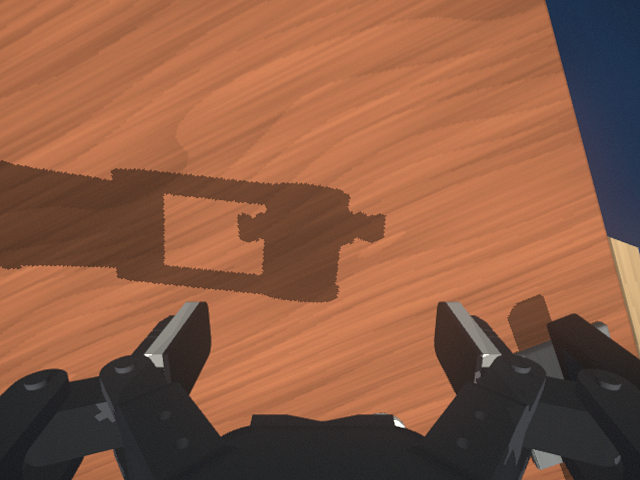

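The round pack is at top-view (203,279), with its stop at about (222,164). The square pack is at (456,290) and the blue look-alike at (149,268), close to the round chute. I'll zoom in and measure.

```bash
cat > h.py <<'E'
import numpy as np,cv2
def ray(c,uv,z):
    R,_=cv2.Rodrigues(np.array(c["rvec"]));o=-R.T@c["tvec"]
    K=np.array([[c["fx"],0,c["cx"]],[0,c["fy"],c["cy"]],[0,0,1]])
    d=R.T@np.linalg.solve(K,[uv[0],uv[1],1.]);return o+d*(z-o[2])/d[2]
def proj(c,p):
    K=np.array([[c["fx"],0,c["cx"]],[0,c["fy"],c["cy"]],[0,0,1]])
    return cv2.projectPoints(np.array(p,float).reshape(-1,3),np.array(c["rvec"]),np.array(c["tvec"]),K,None)[0].reshape(-1,2)
E
python3 - <<'E'
import pickle,cv2,numpy as np
from h import *
d=pickle.load(open("c0.pkl","rb"))
a=d["top"]["img"][150:315,120:260,::-1]; cv2.imwrite("pics/topz.png",cv2.resize(a,None,fx=3.6,fy=3.6,interpolation=cv2.INTER_CUBIC))
a=d["scene"]["img"][155:295,355:465,::-1]; cv2.imwrite("pics/scz.png",cv2.resize(a,None,fx=4,fy=4,interpolation=cv2.INTER_CUBIC))
c=d["top"]
for n,uv,z in(("pack spot",(203,279),.094),("stop",(222,164),.045),("blue",(149,268),.03)):print(n,ray(c,uv,z))
print(ray(d["scene"],(393,171),.094))
E
```

```text
pack spot [0.48562235 0.18634992 0.094     ]
stop [0.68365531 0.17118034 0.045     ]
blue [0.50353416 0.29107219 0.03      ]
[0.482315   0.18908385 0.094     ]
```

View pics/topz.png

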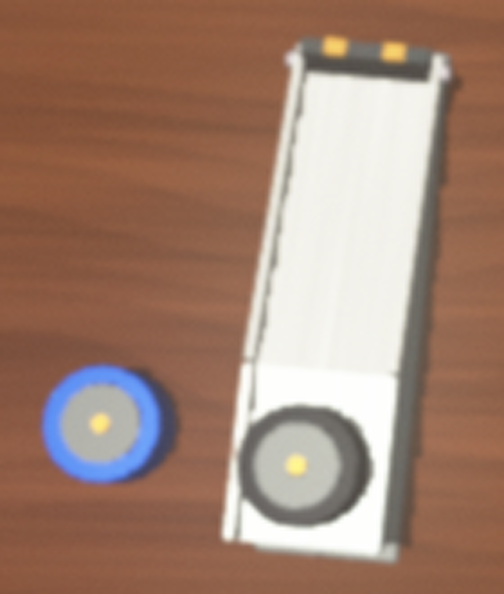

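View pics/scz.png

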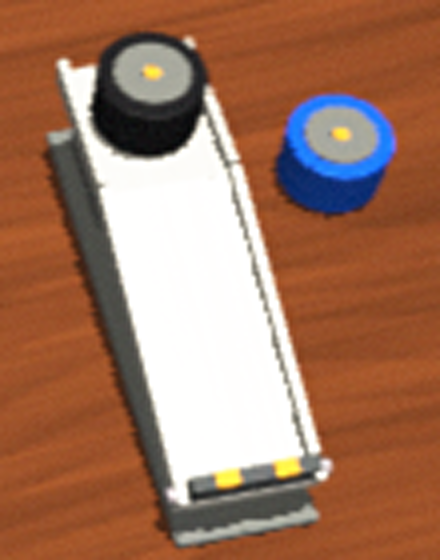

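```bash
python3 - <<'E'
import pickle,cv2,numpy as np
from h import *
d=pickle.load(open("c0.pkl","rb"))
T=lambda u,v:(u/3.6+120,v/3.6+150); S=lambda u,v:(u/4+355,v/4+155)
c=d["top"];s=d["scene"]
for n,uv,z in(("rearL",(222,540),.072),("rearR",(383,555),.072),("crestL",(243,362),.072),("crestR",(398,375),.072),("crestRf",(398,375),.062),("footL",(305,72),.026),("footR",(430,80),.026),("stopwallL",(290,55),.036),("R",(445,72),.036),("pack",(296,464),.094),("blue",(100,423),.032)):print(n,ray(c,T(*uv),z).round(4))
for n,uv,z in(("rearL-y",(62,63),.072),("rear+y",(190,42),.072),("crest-y",(103,185),.072),("crest+y",(236,163),.072),("stoptop-y",(192,480),.047),("stoptop+y",(318,462),.047),("pack",(152,72),.094)):print("S",n,ray(s,S(*uv),z).round(4))
a=d["top"]["img"][190:310,170:250,::-1].astype(float); a=np.clip((a-150)*2.4,0,255).astype(np.uint8)
cv2.imwrite("pics/topz2.png",cv2.resize(a,None,fx=5,fy=5,interpolation=cv2.INTER_CUBIC))
E
```

```text
rearL [0.4512 0.2237 0.072 ]
rearR [0.4462 0.1508 0.072 ]
crestL [0.532  0.2178 0.072 ]
crestR [0.5278 0.147  0.072 ]
crestRf [0.5285 0.1484 0.062 ]
footL [0.6765 0.2039 0.026 ]
footR [0.6741 0.1433 0.026 ]
stopwallL [0.6825 0.2095 0.036 ]
R [0.6761 0.135  0.036 ]
pack [0.4858 0.1876 0.094 ]
blue [0.5043 0.2926 0.032 ]
S rearL-y [0.4525 0.1544 0.072 ]
S rear+y [0.4572 0.2217 0.072 ]
S crest-y [0.5307 0.1492 0.072 ]
S crest+y [0.5358 0.2161 0.072 ]
S stoptop-y [0.6823 0.142  0.047 ]
S stoptop+y [0.6891 0.2007 0.047 ]
S pack [0.4871 0.1873 0.094 ]
```

View pics/topz2.png

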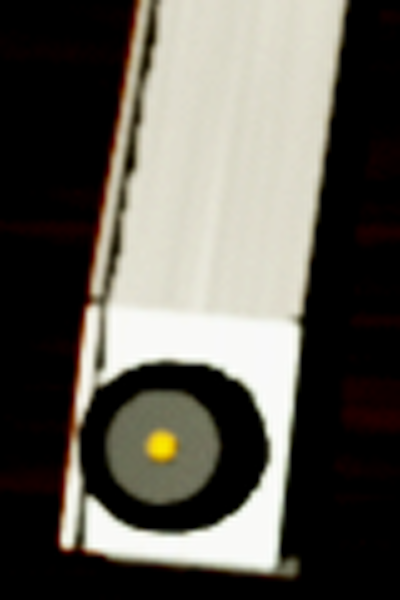

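Both views agree on the chute: it runs at about -3.8° in world, origin about (0.570, 0.179), and the pack at (0.486, 0.1875). I'll push with half-shut fingers as a two-point cradle behind the puck, with the tips above the wall height.

Call:
{"fn": "move_arm", "kwargs": {
  "steps": [
    {"slide": [-20,30,0],"yaw": -2,"gripper": -0.3},
    {"slide": [-45,70,0],"yaw": -5,"gripper": -0.3},
    {"slide": [-72,110,0],"yaw": -8,"gripper": -0.3},
    {"slide": [-100,150,0],"yaw": -11,"gripper": -0.3},
    {"slide": [-126,190,0],"yaw": -14,"gripper": -0.3},
    {"slide": [-152,230,0],"yaw": -17,"gripper": -0.3},
    {"slide": [-176,268,0],"yaw": -19,"gripper": -0.3},
    {"slide": [-190,290,0],"yaw": -21,"gripper": -0.3},
    {"slide": [-199,302,0],"yaw": -21,"gripper": -0.3},
    {"slide": [-199,302,0],"yaw": -21,"gripper": -0.3},
    {"slide": [-199,302,0],"yaw": -21,"gripper": -0.3}
  ]
}}

```text
clock: 1.52
ee_pos: [0.4204, 0.1933, 0.3032]
orientation: [-2.291, -2.15, 0.003]
ft_force: [0.6, -0.7, -0.6]
opening: 0.0297
```

```bash
cat >> h.py <<'E'
def look(names,tag):
    from rig import ctrl
    import pickle
    d={}
    for n in names:
        c=ctrl.capture(n);d[n]=c;cv2.imwrite(f"pics/{n}{tag}.png",c["img"][:,:,::-1])
    pickle.dump(d,open(f"c{tag}.pkl","wb"))
    s=ctrl.read_state();p=s["ee_pos"];R,_=cv2.Rodrigues(s["orientation"])
    u=np.array([.9978,-.066,0]);v=np.array([.066,.9978,0]);o=np.array([.5697,.1795,0])
    print("clock",s["clock"],"tcp",p.round(4),"chute x,y",((p-o)@u).round(4),((p-o)@v).round(4),"open",round(s["opening"],4),"F",s["ft_force"].round(2))
    print("tool-y angle",np.degrees(np.arctan2(R[1,1],R[0,1])),"tilt",R[:,2].round(4))
    return d
E
python3 -c "
from h import *;look(['scene','wrist'],'1')"
```

```text
clock 1.625 tcp [0.4204 0.1934 0.3033] chute x,y -0.1499 0.004 open 0.0303 F [-0.45 -0.24  0.32]
tool-y angle -3.5991701143972405 tilt [-0.001  -0.0012 -1.    ]
```

View pics/wrist1.png

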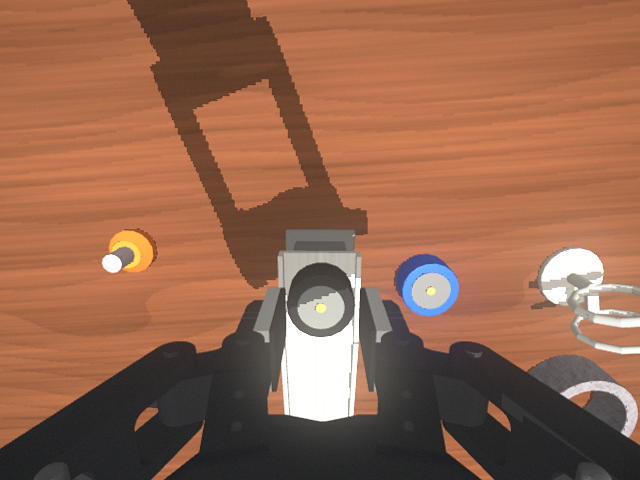

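View pics/scene1.png

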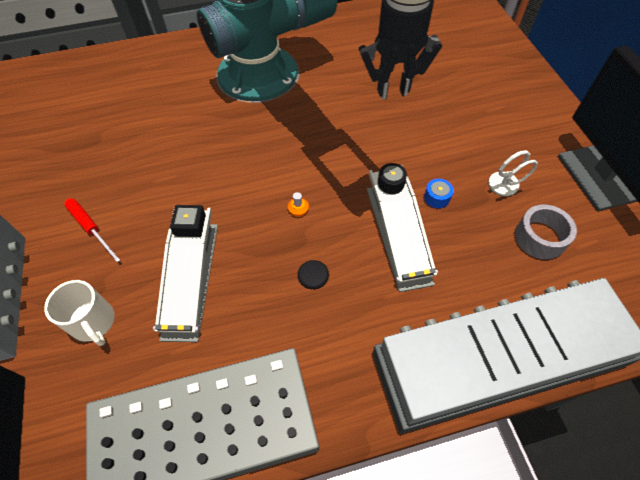

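The fingers are directly behind the landing, about 4 mm to the +y side, and the blue pack is clear of them. Next I'll descend beyond the landing's open end.

Call:
{"fn": "move_arm", "kwargs": {
  "steps": [
    {"slide": [-1,0,20],"yaw": 0,"gripper": -0.3},
    {"slide": [-2,0,50],"yaw": 0,"gripper": -0.3},
    {"slide": [-2,0,85],"yaw": 0,"gripper": -0.3},
    {"slide": [-2,0,115],"yaw": 0,"gripper": -0.3},
    {"slide": [-2,0,138],"yaw": 0,"gripper": -0.3},
    {"slide": [-2,0,150],"yaw": 0,"gripper": -0.3},
    {"slide": [-2,0,151],"yaw": 0,"gripper": -0.3},
    {"slide": [-2,0,151],"yaw": 0,"gripper": -0.3}
  ]
}}

```text
clock: 2.62
ee_pos: [0.4206, 0.1917, 0.1534]
orientation: [2.289, 2.15, 0.0]
ft_force: [0.4, 0.3, -0.4]
opening: 0.0299
```

```bash
python3 - <<'E'
from h import *
d=look(['scene','wrist'],'2')
a=d["scene"]["img"][60:290,320:480,::-1]; cv2.imwrite("pics/scz2.png",cv2.resize(a,None,fx=2.6,fy=2.6,interpolation=cv2.INTER_CUBIC))
E
```

```text
clock 2.725 tcp [0.4208 0.1916 0.1536] chute x,y -0.1494 0.0022 open 0.0302 F [-0.12 -0.17  0.18]
tool-y angle -3.591092004114178 tilt [ 1.3e-03 -4.0e-04 -1.0e+00]
```

View pics/scz2.png

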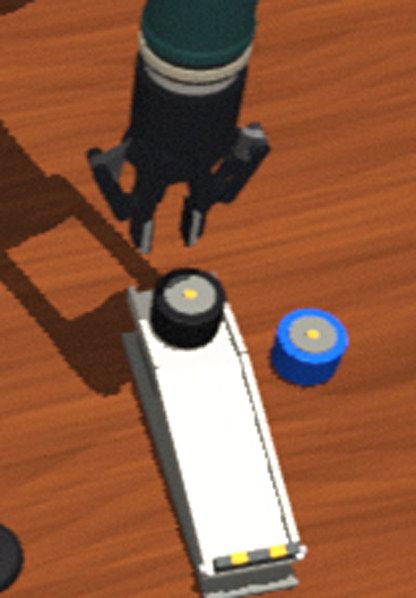

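View pics/wrist2.png

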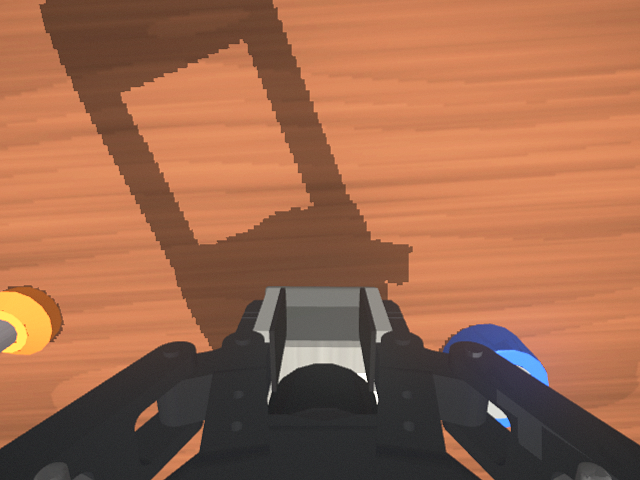

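The cradle is centred behind the pack (tips in the zoom at about (143,250) and (190,243)). I'll check the tip height from those pixels.

```bash
python3 - <<'E'
from h import *
import pickle
c=pickle.load(open("c2.pkl","rb"))["scene"]
for zz in((143,251),(190,243)):
    uv=(zz[0]/2.6+320,zz[1]/2.6+60)
    a=ray(c,uv,.0);b=ray(c,uv,.2)
    for X in(.421,.432):
        t=(X-a[0])/(b[0]-a[0]);print(zz,X,(a+t*(b-a)).round(4))
E
```

```text
(143, 251) 0.421 [0.421  0.1745 0.0746]
(143, 251) 0.432 [0.432  0.1695 0.0879]
(190, 243) 0.421 [0.421  0.2144 0.0718]
(190, 243) 0.432 [0.432  0.2087 0.0852]
```

Call:
{"fn": "move_arm", "kwargs": {
  "steps": [
    {"slide": [0,6,2],"yaw": 0,"gripper": -0.3},
    {"slide": [0,14,2],"yaw": 0,"gripper": -0.3},
    {"slide": [0,20,2],"yaw": 0,"gripper": -0.3},
    {"slide": [0,25,2],"yaw": 0,"gripper": -0.3},
    {"slide": [0,30,2],"yaw": 0,"gripper": -0.3},
    {"slide": [0,35,2],"yaw": 0,"gripper": -0.3},
    {"slide": [-1,40,2],"yaw": 0,"gripper": -0.3},
    {"slide": [-1,45,2],"yaw": 0,"gripper": -0.3},
    {"slide": [-1,50,2],"yaw": 0,"gripper": -0.3},
    {"slide": [-1,55,2],"yaw": 0,"gripper": -0.3},
    {"slide": [-1,60,2],"yaw": 0,"gripper": -0.3},
    {"slide": [-1,60,2],"yaw": 0,"gripper": -0.3}
  ]
}}

```text
clock: 4.22
ee_pos: [0.4812, 0.1867, 0.1517]
orientation: [2.289, 2.149, 0.002]
ft_force: [-0.5, -0.3, -0.5]
opening: 0.03
```

```bash
python3 - <<'E'
from h import *
d=look(['scene','top'],'3')
a=d["scene"]["img"][60:290,320:480,::-1]; a=cv2.resize(a,None,fx=2.5,fy=2.5,interpolation=cv2.INTER_CUBIC)
b=d["top"]["img"][150:342,140:260,::-1]; b=cv2.resize(b,(360,575),interpolation=cv2.INTER_CUBIC)
cv2.imwrite("pics/z3.png",np.hstack([a,b]))
E
```

```text
clock 4.325 tcp [0.4811 0.1867 0.1518] chute x,y -0.0889 0.0014 open 0.03 F [ 0.09 -0.58  0.81]
tool-y angle -3.60168875984306 tilt [ 2.6e-03 -4.0e-04 -1.0e+00]
```

View pics/z3.png

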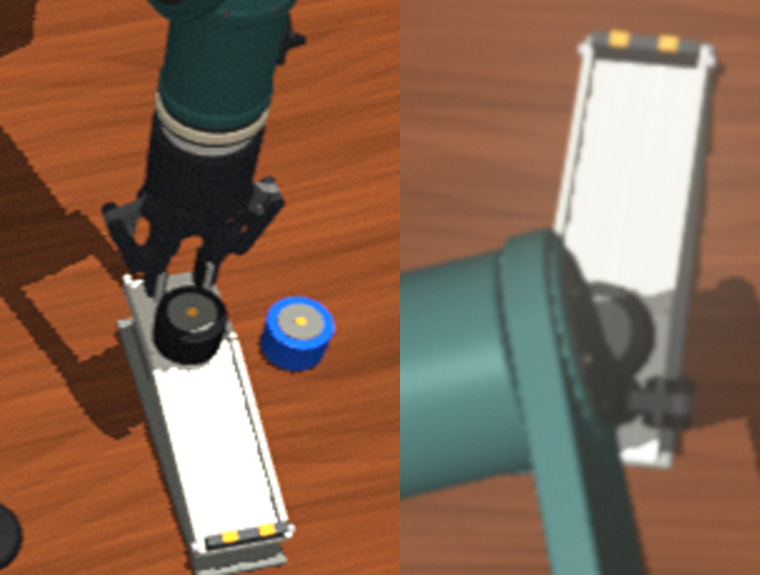

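The pack moved into the cradle (scene zoom (192,312)) and is still upright on the landing. I'll continue over the crest and follow the slope.

Call:
{"fn": "move_arm", "kwargs": {
  "steps": [
    {"slide": [0,4,0],"yaw": 0,"gripper": -0.3},
    {"slide": [0,9,0],"yaw": 0,"gripper": -0.3},
    {"slide": [0,14,0],"yaw": 0,"gripper": -0.3},
    {"slide": [0,19,0],"yaw": 0,"gripper": -0.3},
    {"slide": [0,24,0],"yaw": 0,"gripper": -0.3},
    {"slide": [0,29,0],"yaw": 0,"gripper": -0.3},
    {"slide": [-0.5,34,0],"yaw": 0,"gripper": -0.3},
    {"slide": [-0.5,39,0],"yaw": 0,"gripper": -0.3},
    {"slide": [-0.5,44,1.5],"yaw": 0,"gripper": -0.3},
    {"slide": [-1,49,3],"yaw": 0,"gripper": -0.3},
    {"slide": [-1,54,4],"yaw": 0,"gripper": -0.3},
    {"slide": [-1,59,5],"yaw": 0,"gripper": -0.3},
    {"slide": [-1,64,6.5],"yaw": 0,"gripper": -0.3},
    {"slide": [-1,69,8],"yaw": 0,"gripper": -0.3},
    {"slide": [-1,74,9],"yaw": 0,"gripper": -0.3},
    {"slide": [-1,80,10.5],"yaw": 0,"gripper": -0.3},
    {"slide": [-1,80,10.5],"yaw": 0,"gripper": -0.3}
  ]
}}

```text
clock: 6.45
ee_pos: [0.5615, 0.1807, 0.1414]
orientation: [2.288, 2.149, 0.003]
ft_force: [-0.4, -0.2, 0.3]
opening: 0.0299
```

```bash
python3 - <<'E'
from h import *
d=look(['scene','top'],'4')
a=d["scene"]["img"][60:290,320:480,::-1]; a=cv2.resize(a,None,fx=2.5,fy=2.5,interpolation=cv2.INTER_CUBIC)
b=d["top"]["img"][150:342,140:260,::-1]; b=cv2.resize(b,(360,575),interpolation=cv2.INTER_CUBIC)
cv2.imwrite("pics/z4.png",np.hstack([a,b]))
E
```

```text
clock 6.55 tcp [0.5612 0.1807 0.1416] chute x,y -0.0086 0.0007 open 0.0299 F [ 0.11 -0.8   1.08]
tool-y angle -3.603905857439583 tilt [ 3.2e-03 -4.0e-04 -1.0e+00]
```

View pics/z4.png

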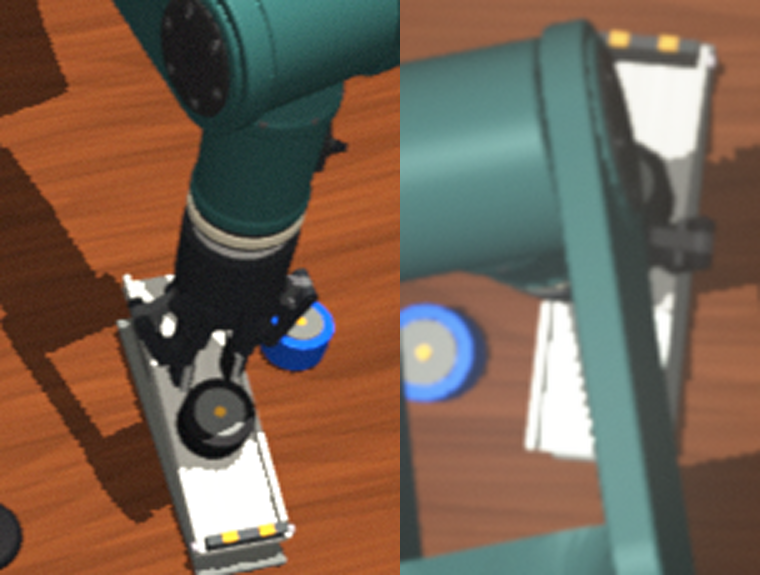

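The pack is on the slope, leaning with it and still in the cradle (scene zoom (220,411)). I'll push most of the remaining way, then creep onto the stop.

Call:
{"fn": "move_arm", "kwargs": {
  "steps": [
    {"slide": [0,4,1],"yaw": 0,"gripper": -0.3},
    {"slide": [0,9,2],"yaw": 0,"gripper": -0.3},
    {"slide": [0,14,3.5],"yaw": 0,"gripper": -0.3},
    {"slide": [0,19,5],"yaw": 0,"gripper": -0.3},
    {"slide": [0,24,6],"yaw": 0,"gripper": -0.3},
    {"slide": [0,29,7],"yaw": 0,"gripper": -0.3},
    {"slide": [0,34,8.5],"yaw": 0,"gripper": -0.3},
    {"slide": [0,39,9.5],"yaw": 0,"gripper": -0.3},
    {"slide": [0,44,11],"yaw": 0,"gripper": -0.3},
    {"slide": [0,48,12],"yaw": 0,"gripper": -0.3},
    {"slide": [0,48,12],"yaw": 0,"gripper": -0.3}
  ]
}}

```text
clock: 7.92
ee_pos: [0.6096, 0.1776, 0.1297]
orientation: [2.288, 2.148, 0.004]
ft_force: [-1.0, -0.3, -0.1]
opening: 0.0295
```

```bash
python3 - <<'E'
from h import *
d=look(['scene'],'5')
a=d["scene"]["img"][190:310,370:480,::-1]; a=cv2.resize(a,None,fx=5,fy=5,interpolation=cv2.INTER_CUBIC)
cv2.imwrite("pics/z5.png",a)
E
```

```text
clock 7.975 tcp [0.6095 0.1776 0.1298] chute x,y 0.0398 0.0008 open 0.03 F [-0.26  0.01  0.2 ]
tool-y angle -3.6100550166087206 tilt [ 3.9e-03 -4.0e-04 -1.0e+00]
```

View pics/z5.png

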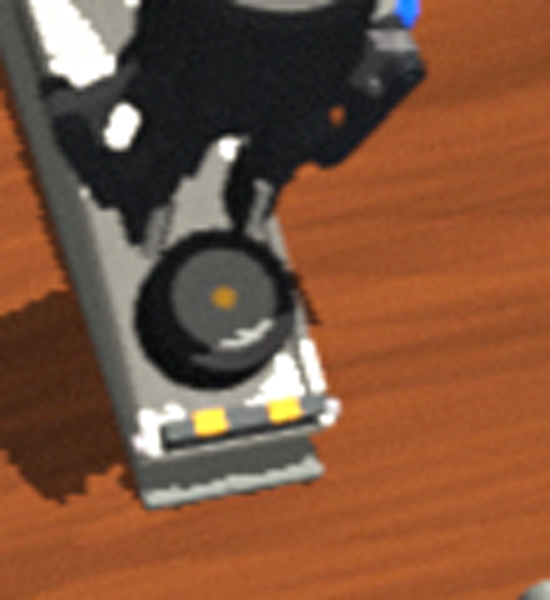

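```bash
cat >> h.py <<'E'
def remain(c,uv):
    u=np.array([.9978,-.066,0]);v=np.array([.066,.9978,0]);o=np.array([.5697,.1795,0])
    best=min(np.arange(-10,40,.25),key=lambda s:abs((ray(c,uv,.063+.000242*s)-o)@u-(.0857-.00097*s)))
    p=ray(c,uv,.063+.000242*best);return best,((p-o)@v).round(4)
E
python3 - <<'E'
from h import *
import pickle
c=pickle.load(open("c5.pkl","rb"))["scene"]
print("remaining mm along slope, lateral",remain(c,(224/5+370,297/5+190)))
E
```

```text
remaining mm along slope, lateral (np.float64(9.0), np.float64(0.0012))
```

The remaining distance is about 9 mm both from the image and from my geometry. I'll creep in, watching the force.

Call:
{"fn": "move_arm", "kwargs": {
  "steps": [
    {"slide": [0,2,0.5],"yaw": 0,"gripper": -0.3},
    {"slide": [0,4,1],"yaw": 0,"gripper": -0.3},
    {"slide": [0,6,1.5],"yaw": 0,"gripper": -0.3},
    {"slide": [0,7,1.5],"yaw": 0,"gripper": -0.3},
    {"slide": [0,8,2],"yaw": 0,"gripper": -0.3},
    {"slide": [0,8,2],"yaw": 0,"gripper": -0.3}
  ]
}}

```text
clock: 8.72
ee_pos: [0.6175, 0.1771, 0.1278]
orientation: [2.288, 2.148, 0.004]
ft_force: [-1.2, -0.0, 0.4]
opening: 0.0301
```

Call:
{"fn": "move_arm", "kwargs": {
  "steps": [
    {"slide": [0,0.5,0],"yaw": 0,"gripper": -0.3},
    {"slide": [0,1,0],"yaw": 0,"gripper": -0.3}
  ]
}}

```text
clock: 8.98
ee_pos: [0.6185, 0.1771, 0.1278]
orientation: [2.288, 2.148, 0.004]
ft_force: [-0.8, -0.4, -0.4]
opening: 0.03
```

Call:
{"fn": "move_arm", "kwargs": {
  "steps": [
    {"slide": [0,0.5,0],"yaw": 0,"gripper": -0.3},
    {"slide": [0,1,0],"yaw": 0,"gripper": -0.3}
  ]
}}

```text
clock: 9.22
ee_pos: [0.6195, 0.177, 0.1277]
orientation: [2.288, 2.148, 0.004]
ft_force: [-0.6, -0.0, -0.6]
opening: 0.0301
```

```bash
python3 - <<'E'
from h import *
d=look(['scene'],'6')
a=d["scene"]["img"][190:310,370:480,::-1]; a=cv2.resize(a,None,fx=5,fy=5,interpolation=cv2.INTER_CUBIC)
cv2.imwrite("pics/z6.png",a)
E
```

```text
clock 9.275 tcp [0.6196 0.177  0.1277] chute x,y 0.0499 0.0008 open 0.03 F [-0.04  0.21 -0.54]
tool-y angle -3.61162174396427 tilt [ 3.8e-03 -4.0e-04 -1.0e+00]
```

View pics/z6.png

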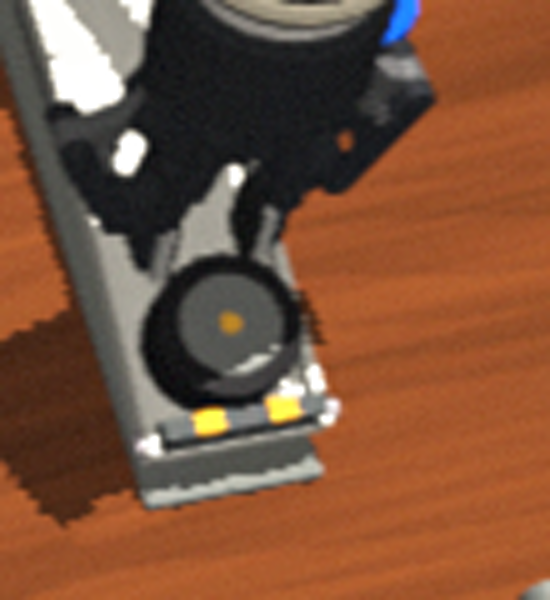

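```bash
python3 - <<'E'
from h import *
import pickle
c=pickle.load(open("c6.pkl","rb"))["scene"]
print(remain(c,(231.5/5+370,322.5/5+190)))
E
```

```text
(np.float64(-1.0), np.float64(0.0015))
```

Call:
{"fn": "move_arm", "kwargs": {
  "steps": [
    {"slide": [0,0.5,0],"yaw": 0,"gripper": -0.3},
    {"slide": [0,1,0.5],"yaw": 0,"gripper": -0.3}
  ]
}}

```text
clock: 9.52
ee_pos: [0.6204, 0.1769, 0.1272]
orientation: [2.289, 2.149, 0.003]
ft_force: [-1.5, 1.3, 2.1]
opening: 0.0296
```

Call:
{"fn": "move_arm", "kwargs": {
  "steps": [
    {"slide": [0,0.5,0],"yaw": 0,"gripper": -0.3},
    {"slide": [0,1,0],"yaw": 0,"gripper": -0.3}
  ]
}}

```text
clock: 9.78
ee_pos: [0.6208, 0.177, 0.1272]
orientation: [2.289, 2.15, 0.001]
ft_force: [-4.9, 0.6, 0.9]
opening: 0.03
```

The force is now rising and the tool is lagging. One more small step will confirm it.

Call:
{"fn": "move_arm", "kwargs": {
  "steps": [
    {"slide": [0,1,0],"yaw": 0,"gripper": -0.3},
    {"slide": [0,1.5,0],"yaw": 0,"gripper": -0.3}
  ]
}}

```text
clock: 10.02
ee_pos: [0.6213, 0.177, 0.1272]
orientation: [-2.289, -2.15, 0.002]
ft_force: [-5.5, 0.9, 3.9]
opening: 0.0302
```

The pack is firmly on the stop: about 6 N, with the tool stalling. Now I'll back off uphill and clear.

Call:
{"fn": "move_arm", "kwargs": {
  "steps": [
    {"slide": [0,-3,-1],"yaw": 0,"gripper": -0.3},
    {"slide": [0,-8,-2],"yaw": 0,"gripper": -0.3},
    {"slide": [0,-15,-5],"yaw": 0,"gripper": -0.3},
    {"slide": [0,-25,-12],"yaw": 0,"gripper": -0.3},
    {"slide": [0,-40,-30],"yaw": 0,"gripper": -0.3},
    {"slide": [0,-60,-60],"yaw": 0,"gripper": -0.3},
    {"slide": [0,-90,-95],"yaw": 0,"gripper": -0.3},
    {"slide": [0,-130,-130],"yaw": 0,"gripper": -0.3},
    {"slide": [0,-170,-150],"yaw": 0,"gripper": -0.3},
    {"slide": [0,-200,-150],"yaw": 0,"gripper": -0.3},
    {"slide": [0,-220,-150],"yaw": 0,"gripper": -0.3},
    {"slide": [0,-220,-150],"yaw": 0,"gripper": -0.3},
    {"slide": [0,-220,-150],"yaw": 0,"gripper": -0.3}
  ]
}}

```text
clock: 11.65
ee_pos: [0.4023, 0.1908, 0.2779]
orientation: [-2.29, -2.151, 0.001]
ft_force: [-0.5, -0.7, 0.4]
opening: 0.03
```

```bash
python3 - <<'E'
from h import *
d=look(['scene','top'],'7')
a=d["scene"]["img"][190:310,370:480,::-1]; a=cv2.resize(a,None,fx=4,fy=4,interpolation=cv2.INTER_CUBIC)
b=d["top"]["img"][140:260,160:240,::-1]; b=cv2.resize(b,(320,480),interpolation=cv2.INTER_CUBIC)
cv2.imwrite("pics/z7.png",np.hstack([a,b]))
E
```

```text
clock 11.75 tcp [0.4025 0.1908 0.2775] chute x,y -0.1675 0.0002 open 0.03 F [-0.24 -1.23  0.78]
tool-y angle -3.6196624727665694 tilt [-1.6e-03 -5.0e-04 -1.0e+00]
```

View pics/z7.png

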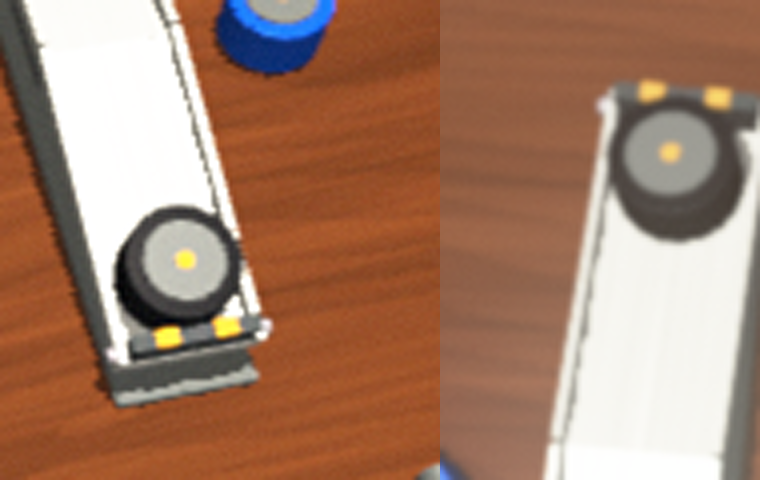

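View pics/scene7.png

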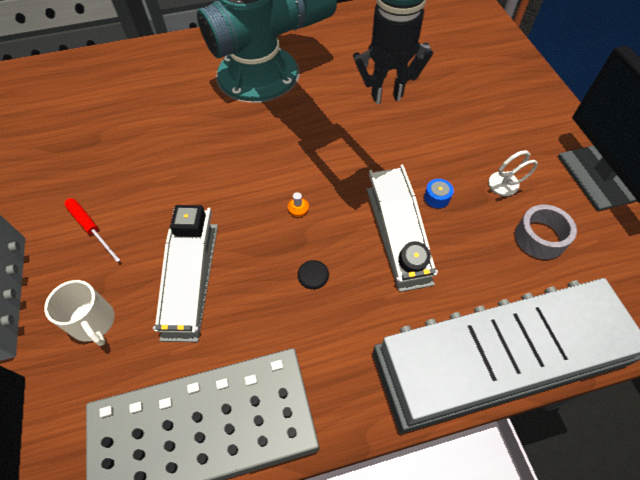

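```bash
python3 - <<'E'
from h import *
import pickle
d=pickle.load(open("c7.pkl","rb"))
e={}
for n,(x0,x1,y0,y1) in(("scene",(395,435,235,262)),("top",(205,230,165,190))):
    hsv=cv2.cvtColor(d[n]["img"],cv2.COLOR_RGB2HSV)[y0:y1,x0:x1]
    m=cv2.inRange(hsv,(15,110,120),(35,255,255));k,l,st,ce=cv2.connectedComponentsWithStats(m)
    for i in range(1,k):
        uv=ce[i]+[x0,y0];print(n,uv.round(2),st[i,4],remain(d[n],uv))
# two-view triangulated gap between stop foot & pack in one frame: dead-reckon stop from top foot edge
E
```

```text
scene [415.71 254.5 ] 14 (np.float64(-0.75), np.float64(0.0004))
top [211.5 165. ] 4 (np.float64(-10.0), np.float64(0.0139))
top [227.7 165.8] 10 (np.float64(-10.0), np.float64(-0.0134))
top [217.38 177.62] 13 (np.float64(-1.0), np.float64(0.0014))
```

```bash
python3 -c "
from rig import ctrl
print(ctrl.job_done())"
```

```text
the job is handed in; nothing more can be done
None
```

The round pack is down its chute and resting against the stop, released, and the job is handed in at about 11.8 s on the robot's clock, inside the 32 s limit. I pushed it from behind with the half-shut fingers, over the crest and down the slope without gripping or lifting it.

- **Contact with the stop:** over the last 2–3 mm the force on the tool along the lane rose from about 1 N to 5.5 N and the tool stalled. I then backed the fingers off uphill and clear.
- **Position after release:** the scene and top views both put the pack within about 1 mm of its nominal resting place and about 1 mm from the lane's centre line. Both read 0.75–1 mm past nominal, which is within the 2 mm calibration error.
- **Everything else:** in the last scene picture, the square pack and the blue look-alike are where they started, and the arm is touching nothing.

None of these checks failed or disagreed.

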